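# Load the press tray with the ink jars in print order

### The job

The four ink jars stand in the grey storage bins in the order they will be printed, the first ink at the left end as seen from the robot. Move them to the aluminium press tray, one in each compartment and in the same order, with the first ink in the compartment at the end that bears the orange clip. Keep the jars upright, set each one down gently, flat on the tray's floor near the middle of its compartment, and let go.

Things in the scene. Friction and masses are not known exactly. Their poses are not given: they have to be found in the camera images.
- jar_yellow: Ink jar with a yellow screw lid and a yellow band round its white side. An upright closed cylinder, 52 mm in diameter and 70 mm high (lid and body of one diameter), about 0.18 kg. Origin: centre of its underside, z up the jar. It starts in the bin with the label of its colour.
- jar_red: Ink jar with a red screw lid and a red band round its white side. An upright closed cylinder, 52 mm in diameter and 70 mm high (lid and body of one diameter), about 0.18 kg. Origin: centre of its underside, z up the jar. It starts in the bin with the label of its colour.
- jar_blue: Ink jar with a blue screw lid and a blue band round its white side. An upright closed cylinder, 52 mm in diameter and 70 mm high (lid and body of one diameter), about 0.18 kg. Origin: centre of its underside, z up the jar. It starts in the bin with the label of its colour.
- jar_black: Ink jar with a black screw lid and a black band round its white side. An upright closed cylinder, 52 mm in diameter and 70 mm high (lid and body of one diameter), about 0.18 kg. Origin: centre of its underside, z up the jar. It starts in the bin with the label of its colour.
- bin_yellow: Open grey storage bin with a yellow label on its front (-x side), fixed: 78 x 78 mm outside, walls 3 mm thick and 24 mm high, floor 3 mm thick. Origin: centre of its underside, which is 18 mm above the table, on the rack's plywood board. The four bins stand in one straight row, 82 mm from centre to centre, along their common y axis; +y is the left end as seen from the robot. Which colour is where differs from start to start. The label shows the jar's home and stays put.
- bin_red: Open grey storage bin with a red label on its front (-x side), fixed: 78 x 78 mm outside, walls 3 mm thick and 24 mm high, floor 3 mm thick. Origin: centre of its underside, which is 18 mm above the table, on the rack's plywood board. The four bins stand in one straight row, 82 mm from centre to centre, along their common y axis; +y is the left end as seen from the robot. Which colour is where differs from start to start. The label shows the jar's home and stays put.
- bin_blue: Open grey storage bin with a blue label on its front (-x side), fixed: 78 x 78 mm outside, walls 3 mm thick and 24 mm high, floor 3 mm thick. Origin: centre of its underside, which is 18 mm above the table, on the rack's plywood board. The four bins stand in one straight row, 82 mm from centre to centre, along their common y axis; +y is the left end as seen from the robot. Which colour is where differs from start to start. The label shows the jar's home and stays put.
- bin_black: Open grey storage bin with a black label on its front (-x side), fixed: 78 x 78 mm outside, walls 3 mm thick and 24 mm high, floor 3 mm thick. Origin: centre of its underside, which is 18 mm above the table, on the rack's plywood board. The four bins stand in one straight row, 82 mm from centre to centre, along their common y axis; +y is the left end as seen from the robot. Which colour is where differs from start to start. The label shows the jar's home and stays put.
- tray: Press tray of bare aluminium, fixed on the table: four compartments in a row along its y axis, their centres at y = +123, +41, -41 and -123 mm and x = 0 of its frame. Each is 78 x 79 mm inside, floor 4 mm above the table, walls and dividers 3 mm thick and 22 mm high over the table. A flat flange, 34 mm wide, sticks out at each end at rim height. Origin: centre of its underside, +y the end at the left as seen from the robot when its yaw is 0.
- clip_orange: Orange binder clip, 32 mm wide, fixed on the front (-x) edge of the flange at one end of the tray, 186 mm from the tray's middle along its y axis; the other end carries a black clip. It marks the end of the first ink; it is at the left or the right end from start to start. Origin: at the back of the clip, about 6 mm outside the flange edge. Its top, with the wire handles, is 33 mm above the table.
There are look-alikes about, which are no part of the job. Of the things shaped like the jar_yellow, the yellow one is meant. There is more than one size of the jar_red; the job needs the smaller.

How it is judged:
By the outcome, as a careful person would: the job done as asked, in the order asked, and still so for the second after the job is handed in, with the robot touching nothing.
It also fails if it takes over 96 s, if anything falls off the work surface, if the arm or the gripper's body presses on something with over 40 N, if the wrist force passes 120 N, or if a joint passes its speed limit or range.

### The arm

A 6-joint arm with a two-finger parallel gripper is mounted at the origin on the work surface. World frame = base frame: x ahead of the robot, y to its left, z up, the work surface at z = 0. Lengths are in mm, angles in rad, forces in N, time in s.
With the tool pointing down it reaches from about 275 to 750 mm from the base axis. Payload 10.2 kg.
Tool frame: the origin (TCP) lies between the finger pads; the fingertips stand 22 mm ahead of it and the grasp point (between the pads) lies 3 mm ahead of it (r.tip_reach is the distance from the TCP to the fingertips, in mm); z points along the fingers, y is the line along which they close (so a half turn about z gives the same grasp; the last joint's range is limited). The gripper opens to 88 mm and grips with 3 to 60 N. Pads are 18 mm wide; open, the fingers measure 123 mm over their backs; the gripper's body (75 mm by 187 mm) begins 45 mm behind the grasp point.
Start: joints at [-1.472, 0.313, 1.498, -0, 1.331, -0.223], TCP at [166.031, -498.061, 260.72] pointing down, gripper open.
Joint ranges: [-2.94, 2.94], [-0.97, 2.17], [0.19, 2.56], [-1.23, 4.37], [0.02, 3.11], [-2.88, 2.88]. Speed limits (rad/s): [2.39, 2.39, 3.01, 3.14, 3.14, 3.14].

### API

Orientations are given as a rotation vector (axis times angle).
In Python, from rig import monitor, cams, r gives the robot as it stands.
- The arm moves only by the tool step_arm, never from a script. Its argument "plan" is a list that holds one entry, the list of rows, each a list of 7 numbers: the shift along the tool's x, y, z in units of 10 cm (1.0 is 10 cm), then the turn, a rotation vector about the tool's x, y, z in units of 1.5 rad (1.0 is 1.5 rad), then the closure, from 0 (fully open) to 1 (shut). A call has 1 to 12 rows; each row is the pose to reach, as a shift and turn from the pose commanded when the call began, along the tool's axes at that moment; what a row does not reach only later rows make up. A row lasts 1/12 s, in which the tool goes at most 41.7 mm and 7.16 degrees, less where a joint would pass 70% of its speed; a pose out of reach is approached as far as the arm can. A call with a number of a shift or a turn outside -1 to 1 is refused whole. A call with a gripper value outside its range is refused whole. The fingers move at their own pace and stop on an object; the grip force is fixed at half the most. Time passes only in rows, so rows that repeat a pose let the fingers close. It gives the time, the measured TCP pose, the force, the opening and the grip force at its end, in the units of the state.
- monitor.state(): the state, without advancing time (a new reading comes with each control period).
- cams.capture(name): name is "scene" or "side" or "wrist"; returns (picture, depth): 400x640x3 uint8, red, green, blue; 400x640 float32, mm along the optical axis (not along the pixel's ray), 0 where there is no reading.
- cams.camera_params(name): a dict with "mtx" (3x3 intrinsics, pixels), "D" ([k1, k2, p1, p2, k3] as OpenCV has them; the pictures are not rectified), "rvec" (rotation vector, rad) and "tvec" (3), from world to camera coordinates, as OpenCV has them; the wrist camera has in their place "mount" (4x4, takes a point from camera to tool coordinates, whose origin is the TCP and whose axes are the flange's). Camera axes: x right, y down, z forward; pixel columns grow to the right and rows downward; lengths in mm; the calibration is good to about 2 mm. A picture is of the moment at which its call begins: read the wrist's pose just before it. camera_params takes no time and is no camera call.
- r.sign_off(): hands the job in; it is judged then, once.
The state is a dict: "time": time; "joint_positions": joint angles; "qd": joint speeds; "tau": joint torques, N m; "tool_pos": TCP position; "eef_rot": TCP orientation; "force": force on the tool from outside, world axes, zero at the start; "moment": the same for the moment, N m; "width": finger opening in mm; "finger_force": force on a finger pad.
Only numpy, scipy, OpenCV 4.12 (cv2) and the standard library are available. Lean on these libraries where they do the work, as an engineer would, in place of code of your own. Each camera call takes 0.05 s, during which the arm holds its last target. There are 200 camera calls.

## Working session

There is one attempt and no reset: what is moved stays moved. The work goes in short steps, Python scripts to look and compute and a tool call to move; the robot and the scene stay as the last step left them, time stands still between calls to the robot, and variables do not carry over. Pictures are saved under pics/ and viewed, at most 14 in all, crops included, and the job is handed in when it is done.

Besides the shell and the picture viewer there is one more tool, called after "Request:" as name(argument=value, ...), one argument or row to a line, values as JSON. step_arm: Moves the arm, as the interface text tells. Shifts and turns lie within -1 to 1; 1 stands for 10 cm of shift or 1.5 rad of turn. Its arguments: {"type":"object","properties":{"plan":{"type":"array","items":{"type":"array","items":{"type":"array","items":{"type":"number","minimum":-1,"maximum":1}}}}},"required":["plan"]}

```bash
mkdir -p pics; ls; python3 - <<'E'
from rig import monitor, cams, r
import cv2, numpy as np
s=monitor.state(); print(s)
for n in ("scene","side"):
    p,d=cams.capture(n); cv2.imwrite(f"pics/{n}0.png",p[:,:,::-1]); np.save(f"pics/{n}0.npy",d)
    print(n,cams.camera_params(n))
print(cams.camera_params("wrist"))
E
```

```text
pics
{'time': 0.0, 'joint_positions': array([-1.47243685e+00,  3.13436390e-01,  1.49846509e+00,  9.37994805e-07,
        1.33099528e+00, -2.23394571e-01]), 'qd': array([-0.00010174,  0.00039733,  0.00052582, -0.00016355, -0.00072498,
        0.00029386]), 'tau': array([-5.88615276e-04, -4.02215087e+01, -2.52270681e+01,  6.94429432e-02,
        3.52424907e-02, -8.85842064e-05]), 'tool_pos': array([ 165.98958799, -497.82699841,  260.15747266]), 'eef_rot': array([-3.09974118e+00, -5.03023952e-01, -1.29358177e-04]), 'force': array([-0.06249241,  0.49597732, -0.64127847]), 'moment': array([-0.02500555,  0.00926687,  0.00231958]), 'finger_force': 0.0, 'width': 88.37622760533847}
scene {'mtx': array([[411.16145487,   0.        , 318.64291794],
       [  0.        , 411.16145487, 200.38999507],
       [  0.        ,   0.        ,   1.        ]]), 'D': array([-0.05047907,  0.        ,  0.        ,  0.        ,  0.        ]), 'rvec': array([ 1.72260037,  1.78681007, -0.74467528]), 'tvec': array([ -30.00745405, -322.13271022, 1423.02383518])}
side {'mtx': array([[393.74146158,   0.        , 312
[... 205 characters left out ...]
ray([ 2.44359932, -0.17460873,  0.0786614 ]), 'tvec': array([-534.15729373,  114.95196961,  772.35420977])}
{'mtx': array([[323.02521253,   0.        , 317.16483834],
       [  0.        , 323.02521253, 203.79008881],
       [  0.        ,   0.        ,   1.        ]]), 'D': array([-0.01635414,  0.        ,  0.        ,  0.        ,  0.        ]), 'mount': array([[ 4.72687439e-04, -9.65475744e-01, -2.60492540e-01,
         6.57833359e+01],
       [ 9.99999884e-01,  4.32238068e-04,  2.12566601e-04,
         2.94995695e-01],
       [-9.26331052e-05, -2.60492610e-01,  9.65475837e-01,
        -1.24560294e+02],
       [ 0.00000000e+00,  0.00000000e+00,  0.00000000e+00,
         1.00000000e+00]])}
```

View pics/scene0.png

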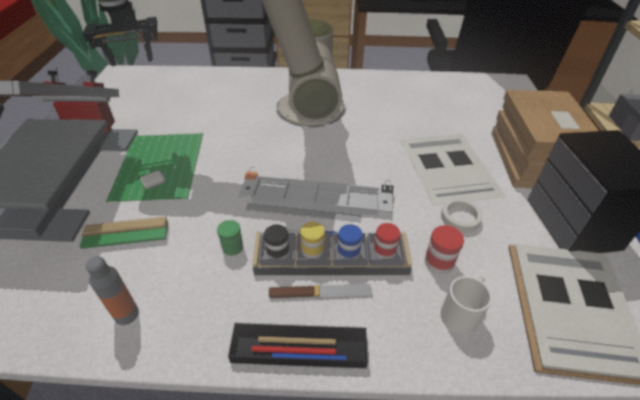

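View pics/side0.png

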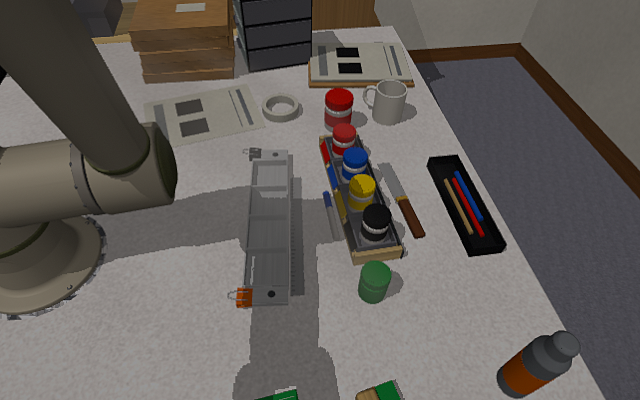

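The scene camera faces the robot, so image right is +y. From the robot's left the jars run red, blue, yellow, black (scene x≈387, 350, 313, 276). The orange clip is at (250,176), which is the tray's −y end. The big red jar (445,248) and the green jar (231,238) are decoys.

```bash
cat > h.py <<'E'
import cv2, numpy as np
from scipy.spatial.transform import Rotation as R
from rig import monitor, cams, r
def cloud(name,p,d,st=None):
    c=cams.camera_params(name); v,u=np.mgrid[0:400,0:640]
    n=cv2.undistortPoints(np.stack([u,v],-1).reshape(-1,1,2).astype(float),c["mtx"],c["D"]).reshape(400,640,2)
    P=np.dstack([n*d[...,None],d])
    if name=="wrist":
        m=c["mount"]; P=P@m[:3,:3].T+m[:3,3]
        return P@R.from_rotvec(st["eef_rot"]).as_matrix().T+st["tool_pos"]
    return (P-c["tvec"])@cv2.Rodrigues(c["rvec"])[0]
def masks(p):
    h=cv2.cvtColor(p,cv2.COLOR_RGB2HSV); H,S,V=[h[...,i].astype(int) for i in range(3)]
    return dict(red=((H<6)|(H>172))&(S>150),orange=(H>=6)&(H<17)&(S>170),yellow=(H>20)&(H<33)&(S>140),
      blue=(H>105)&(H<128)&(S>120),black=(V<50)&(S<100))
E
python3 - <<'E'
from h import *
for n in ("scene","side"):
    p=cv2.imread(f"pics/{n}0.png")[:,:,::-1].copy(); d=np.load(f"pics/{n}0.npy"); P=cloud(n,p,d); M=masks(p)
    X,Y,Z=np.moveaxis(P,-1,0); ok=d>0
    print(n,"table z",np.median(Z[ok&(abs(Z)<15)&(X>200)&(X<700)]))
    for k,m in M.items():
        mm=(m&ok&(X>200)&(X<800)&(abs(Y)<400)&((Z>83) if k!="orange" else (Z>5))&(Z<140)).astype(np.uint8)
        c,l,s,_=cv2.connectedComponentsWithStats(mm)
        for i in range(1,c):
            if s[i,4]>25:
                q=P[l==i]; z=np.median(q[:,2]); 
                print(k,s[i,4],"med",np.median(q,0).round(1),"min",q.min(0).round(0),"max",q.max(0).round(0))
    t=ok&(Z>18)&(Z<27)&(X>250)&(X<560)&(abs(Y)<300)
    c,l,s,_=cv2.connectedComponentsWithStats(t.astype(np.uint8))
    for i in np.argsort(-s[1:,4])[:4]+1:
        q=P[l==i][:,:2].astype(np.float32); print("rim",s[i,4],cv2.minAreaRect(q),np.median(P[l==i][:,2]))
E
```

```text
scene table z 2.2718106568520646
blue 322 med [656.  119.2  92.6] min [628.  96.  85.] max [678. 143.  96.]
rim 1253 ((450.5406799316406, 35.80561828613281), (402.66644287109375, 92.95930480957031), 83.21784210205078) 23.0925234362233
rim 2 ((429.79193115234375, 221.14163208007812), (4.243038177490234, 0.0), 174.9165496826172) 26.332832087955566
rim 1 ((419.7013244628906, 211.30848693847656), (0.0, 0.0), 0.0) 25.786601093729082
rim 1 ((428.2664794921875, 226.5225372314453), (0.0, 0.0), 0.0) 26.94484182836465
side table z 0.5978845548388775
red 422 med [651.7 319.2  93.6] min [618. 293.  83.] max [687. 362.  99.]
red 325 med [639.  195.6  91.7] min [615. 175.  83.] max [665. 229.  95.]
orange 420 med [747.8 -11.7  15.8] min [735. -54.   6.] max [764.  42.  20.]
orange 227 med [ 394.8 -148.3   26.1] min [ 380. -162.   14.] max [ 409. -129.   32.]
orange 722 med [ 792.1 -350.5   68.7] min [ 788. -366.   26.] max [ 800. -326.  114.]
yellow 443 med [643.5  32.   91.7] min [618.   9.  83.] max [671.  61.  96.]
blue 377 med [647.4 113.7  91.8] min [622.  91.  83.] max [675. 143.  95.]
black 518 med [654.3 -47.4  91.7] min [628. -70.  83.] max [680. -17.  95.]
black 315 med [ 791.4 -344.   121.5] min [ 789. -361.  102.] max [ 800. -326.  140.]
rim 2013 ((449.1098937988281, 35.64744567871094), (404.3774719238281, 90.02891540527344), 82.83248138427734) 22.621116790779933
rim 9 ((421.0187683105469, 213.89710998535156), (6.7269606590271, 3.064821243286133), 58.10528564453125) 22.240350440930623
rim 3 ((421.3612365722656, 233.8272705078125), (7.302284240722656, 2.368842124938965), 87.72127532958984) 26.283957727556757
rim 3 ((430.495361328125, 242.1419219970703), (3.85809588432312, 2.0976669788360596), 48.050533294677734) 26.216215428277412
```

Request:
step_arm(
  plan=[
    [[1,-1,-0.7,0,0,-0.8327,0],[1,-1,-0.7,0,0,-0.8327,0],[1,-1,-0.7,0,0,-0.8327,0],[1,-1,-0.7,0,0,-0.8327,0],[1,-1,-0.7,0,0,-0.8327,0],[1,-1,-0.7,0,0,-0.8327,0],[1,-1,-0.7,0,0,-0.8327,0],[1,-1,-0.7,0,0,-0.8327,0],[1,-1,-0.7,0,0,-0.8327,0],[1,-1,-0.7,0,0,-0.8327,0],[1,-1,-0.7,0,0,-0.8327,0],[1,-1,-0.7,0,0,-0.8327,0]],
  ],
)

```text
time: 1.1
tool_pos: [229.3, -371.5, 330.6]
eef_rot: [-2.225, -2.217, -0.0]
force: [0.1, 0.5, -1.0]
width: 88.1
finger_force: 0.0
```

Request:
step_arm(
  plan=[
    [[0.9,0.62,0,0,0,0,0],[0.9,0.62,0,0,0,0,0],[0.9,0.62,0,0,0,0,0],[0.9,0.62,0,0,0,0,0],[0.9,0.62,0,0,0,0,0]],
  ],
)

```text
time: 1.52
tool_pos: [291.7, -280.9, 330.9]
eef_rot: [2.222, 2.22, -0.0]
force: [-0.8, -0.4, 0.5]
width: 88.0
finger_force: 0.0
```

Request:
step_arm(
  plan=[
    [[0.9,0.62,0,0,0,0,0],[0.9,0.62,0,0,0,0,0],[0.9,0.62,0,0,0,0,0],[0.9,0.62,0,0,0,0,0],[0.9,0.62,0,0,0,0,0]],
  ],
)

```text
time: 1.93
tool_pos: [353.4, -191.8, 330.6]
eef_rot: [-2.222, -2.221, 0.001]
force: [0.2, -0.6, -0.1]
width: 87.9
finger_force: 0.0
```

Request:
step_arm(
  plan=[
    [[0.9,0.62,0,0,0,0,0],[0.9,0.62,0,0,0,0,0],[0.9,0.62,0,0,0,0,0],[0.9,0.62,0,0,0,0,0],[0.9,0.62,0,0,0,0,0]],
  ],
)

```text
time: 2.35
tool_pos: [415.3, -102.4, 330.4]
eef_rot: [-2.222, -2.22, 0.001]
force: [-0.4, 0.6, 0.2]
width: 88.3
finger_force: 0.0
```

Request:
step_arm(
  plan=[
    [[0.9,0.62,0,0,0,0,0],[0.9,0.62,0,0,0,0,0],[0.9,0.62,0,0,0,0,0],[0.9,0.62,0,0,0,0,0],[0.9,0.62,0,0,0,0,0]],
  ],
)

```text
time: 2.77
tool_pos: [477.3, -12.9, 330.3]
eef_rot: [-2.222, -2.22, 0.001]
force: [-0.6, -0.2, -0.6]
width: 88.1
finger_force: 0.0
```

Request:
step_arm(
  plan=[
    [[0.9,0.62,0,0,0,0,0],[0.9,0.62,0,0,0,0,0],[0.9,0.62,0,0,0,0,0],[0.9,0.62,0,0,0,0,0],[0.9,0.62,0,0,0,0,0],[0.9,0.62,0,0,0,0,0],[0.9,0.62,0,0,0,0,0]],
  ],
)

```text
time: 3.35
tool_pos: [538.9, 76.5, 331.0]
eef_rot: [2.224, 2.218, -0.0]
force: [0.4, -0.0, 0.8]
width: 88.1
finger_force: 0.0
```

```bash
cat > look.py <<'E'
import sys
from h import *
s=monitor.state(); p,d=cams.capture("wrist"); cv2.imwrite(f"pics/w{sys.argv[1]}.png",p[:,:,::-1])
P=cloud("wrist",p,d,s); X,Y,Z=np.moveaxis(P,-1,0); ok=d>0; M=masks(p)
print("tcp",s["tool_pos"].round(1),"table",np.median(Z[ok&(abs(Z)<15)]))
for k,m in M.items():
    lo,hi=(5,45) if k=="orange" else (66,100)
    c,l,st,_=cv2.connectedComponentsWithStats((m&ok&(Z>lo)&(Z<hi)&(X<730)).astype(np.uint8))
    for i in range(1,c):
        if st[i,4]>60:
            q=P[l==i]; t=q[q[:,2]>np.percentile(q[:,2],95)-6]; (cx,cy),rad=cv2.minEnclosingCircle(t[:,:2].astype(np.float32))
            print(k,len(t),"c",round(cx,1),round(cy,1),"r",round(rad,1),"ztop",np.median(t[:,2]).round(1),"mean",t.mean(0).round(1))
for lo,hi,nm in ((17,27,"rim"),(38,46,"binrim")):
    x0,x1=(380,540) if nm=="rim" else (580,720)
    t=(ok&(Z>lo)&(Z<hi)&(X>x0)&(X<x1)&(Y<260)).astype(np.uint8)
    c,l,st,_=cv2.connectedComponentsWithStats(t)
    q=P[t>0][:,:2].astype(np.float32); a=cv2.minAreaRect(q); print(nm,len(q),np.median(Z[t>0]).round(1),a)
E
python3 look.py 1
```

```text
tcp [538.9  76.5 331. ] table 0.8122288871419414
red 2123 c 640.6 200.4 r 27.1 ztop 91.9 mean [639.8 200.5  91.8]
yellow 1466 c 644.5 35.7 r 26.9 ztop 91.8 mean [643.9  36.7  91.7]
blue 1703 c 648.2 118.3 r 26.9 ztop 91.8 mean [647.5 118.5  91.7]
black 490 c 651.4 -43.2 r 25.5 ztop 91.8 mean [641.5 -44.1  91.5]
rim 3826 22.6 ((449.99072265625, 62.2156982421875), (351.8799133300781, 92.03083801269531), 84.53434753417969)
binrim 2585 42.2 ((644.1060180664062, 45.3040771484375), (92.47441864013672, 414.3570251464844), 1.3469382524490356)
```

View pics/w1.png

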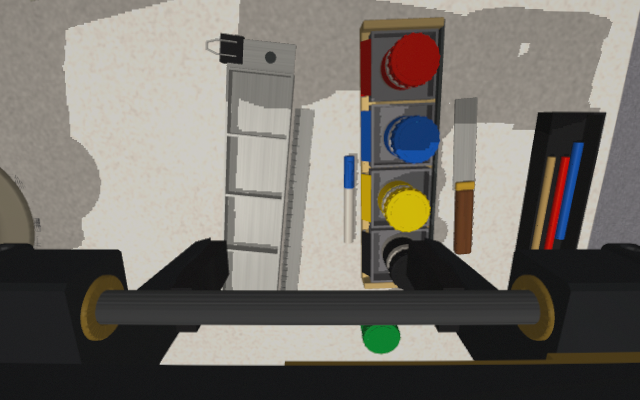

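The wrist view shows red (410,60), blue (412,138), yellow (405,210) and, partly hidden, black in bin order. The tray runs down the left of the image, with the black clip (230,48) at its +y end. I'll refine the tray pose from its rim edges.

```bash
python3 - <<'E'
from h import *
def rep(nm,P,ok):
    X,Y,Z=np.moveaxis(P,-1,0); t=ok&(Z>18)&(Z<27)&(X>380)&(X<530)&(abs(Y-35)<215); q=P[t][:,:2]
    for it in range(3):
        yaw,c=(np.radians(-7),np.array([450,35.7])) if it==0 else (yaw,c)
        ax=np.array([np.cos(yaw),np.sin(yaw)]); ay=np.array([-ax[1],ax[0]]); u=(q-c)@ax; v=(q-c)@ay
        bs=np.arange(-150,150,10); r_=[]
        for b in bs:
            k=(v>=b)&(v<b+10)&(abs(u)<52)
            if k.sum()>5: r_.append((b+5,np.percentile(u[k],3),np.percentile(u[k],97)))
        r_=np.array(r_); 
        good=(abs(r_[:,2]-r_[:,1]-84)<8); g=r_[good]
        if len(g)<4: print("few",r_.round(0).tolist()); return
        f=np.polyfit(g[:,0],(g[:,1]+g[:,2])/2,1); yaw-=np.arctan(f[0]); c=c+ax*f[1]
    k=abs(u)<30
    print(nm,len(g),"yaw",np.degrees(yaw),"c",c,"width",np.median(g[:,2]-g[:,1]),"v range",v[k].min(),v[k].max())
    h,e=np.histogram(v[abs(u)<30],bins=np.arange(-210,211,3)); print([(int(e[i]),int(h[i])) for i in range(len(h)) if h[i]>12 and abs(e[i])<172])
p=cv2.imread("pics/side0.png");d=np.load("pics/side0.npy");rep("side",cloud("side",p,d),d>0)
d=np.load("pics/scene0.npy");rep("scene",cloud("scene",p,d),d>0)
s=monitor.state();p,d=cams.capture("wrist");rep("wrist",cloud("wrist",p,d,s),d>0)
E
```

```text
side 29 yaw -5.992938889401108 c [449.02780041  35.81890327] width 82.50584231979678 v range -201.0577171794556 202.65576497888736
[(-171, 51), (-168, 41), (-165, 56), (-84, 52), (-81, 25), (-3, 31), (0, 39), (78, 13), (81, 45), (162, 42), (165, 28), (168, 25), (171, 24)]
scene 30 yaw -6.0099356548998 c [450.83975246  35.59702645] width 84.67059946882827 v range -200.50985705686526 201.8506196026325
[(-171, 21), (-168, 18), (-165, 13), (-81, 17), (0, 17), (81, 14), (165, 17), (168, 19), (171, 22)]
wrist 22 yaw -5.915687248618745 c [449.81467404  35.72297851] width 83.7061415886352 v range -84.01998169964297 201.6599473771819
[(-84, 78), (-81, 56), (-3, 52), (0, 77), (78, 22), (81, 97), (159, 35), (162, 120), (165, 124), (168, 122), (171, 126)]
```

Request:
step_arm(
  plan=[
    [[0.61,0.51,0.85,0,0,0,0],[0.61,0.51,0.85,0,0,0,0],[0.61,0.51,0.85,0,0,0,0],[0.61,0.51,0.85,0,0,0,0],[0.61,0.51,0.85,0,0,0,0],[0.61,0.51,0.85,0,0,0,0]],
  ],
)

```text
time: 3.95
tool_pos: [590.3, 138.5, 247.2]
eef_rot: [2.221, 2.22, 0.002]
force: [0.3, 0.5, 0.8]
width: 88.2
finger_force: 0.0
```

Request:
step_arm(
  plan=[
    [[0.61,0.51,0.85,0,0,0,0],[0.61,0.51,0.85,0,0,0,0],[0.61,0.51,0.85,0,0,0,0],[0.61,0.51,0.85,0,0,0,0],[0.61,0.51,0.85,0,0,0,0],[0.61,0.51,0.85,0,0,0,0],[0.61,0.51,0.85,0,0,0,0],[0.61,0.51,0.85,0,0,0,0]],
  ],
)

```text
time: 4.62
tool_pos: [641.6, 199.5, 163.3]
eef_rot: [2.221, 2.219, 0.004]
force: [0.4, -0.7, -0.4]
width: 88.0
finger_force: 0.0
```

Request:
step_arm(
  plan=[
    [[0,0,0.3,0,0,0,0],[0,0,0.55,0,0,0,0],[0,0,0.75,0,0,0,0],[0,0,0.887,0,0,0,0],[0,0,0.887,0,0,0,0],[0,0,0.887,0,0,0,0],[0,0,0.887,0,0,0,0]],
  ],
)

```text
time: 5.2
tool_pos: [642.1, 200.4, 74.0]
eef_rot: [2.22, 2.22, 0.004]
force: [-0.8, -0.2, 0.4]
width: 88.4
finger_force: 0.0
```

Request:
step_arm(
  plan=[
    [[0,0,0,0,0,0,0.3],[0,0,0,0,0,0,0.4],[0,0,0,0,0,0,0.6],[0,0,0,0,0,0,0.8],[0,0,0,0,0,0,1],[0,0,0,0,0,0,1],[0,0,0,0,0,0,1],[0,0,0,0,0,0,1],[0,0,0,0,0,0,1],[0,0,0,0,0,0,1]],
  ],
)

```text
time: 6.03
tool_pos: [641.3, 200.5, 72.1]
eef_rot: [2.221, 2.221, 0.0]
force: [0.1, 0.4, 2.0]
width: 51.3
finger_force: 30.0
```

Request:
step_arm(
  plan=[
    [[0,0,-0.2,0,0,0,1],[0,0,-0.5,0,0,0,1],[0,0,-0.8,0,0,0,1],[0,0,-1,0,0,0,1],[0,0,-1,0,0,0,1],[0,0,-1,0,0,0,1]],
  ],
)

```text
time: 6.53
tool_pos: [641.1, 200.4, 171.6]
eef_rot: [2.221, 2.221, 0.0]
force: [0.3, 0.2, -2.5]
width: 51.5
finger_force: 30.0
```

Request:
step_arm(
  plan=[
    [[-0.2,-0.14,0,0,0,0,1],[-0.5,-0.35,0,0,0,0,1],[-0.956,-0.681,0,0,0,0,1],[-0.956,-0.681,0,0,0,0,1],[-0.956,-0.681,0,0,0,0,1]],
  ],
)

```text
time: 6.95
tool_pos: [570.8, 102.5, 169.8]
eef_rot: [-2.222, -2.216, 0.006]
force: [-0.0, -0.1, -2.1]
width: 51.1
finger_force: 30.0
```

Request:
step_arm(
  plan=[
    [[-0.3,-0.21,0,0,0,0,1],[-0.6,-0.42,0,0,0,0,1],[-0.956,-0.681,0,0,0,0,1],[-0.956,-0.681,0,0,0,0,1]],
  ],
)

```text
time: 7.28
tool_pos: [501.8, 6.3, 170.0]
eef_rot: [-2.222, -2.216, 0.006]
force: [-0.9, 0.3, -2.8]
width: 51.1
finger_force: 30.0
```

Request:
step_arm(
  plan=[
    [[-0.3,-0.21,0,0,0,0,1],[-0.6,-0.42,0,0,0,0,1],[-0.8,-0.57,0,0,0,0,1],[-0.956,-0.681,0,0,0,0,1],[-0.956,-0.681,0,0,0,0,1],[-0.956,-0.681,0,0,0,0,1],[-0.956,-0.681,0,0,0,0,1]],
  ],
)

```text
time: 7.87
tool_pos: [437.2, -85.7, 171.3]
eef_rot: [-2.22, -2.221, 0.0]
force: [0.7, -0.0, -2.5]
width: 51.3
finger_force: 30.0
```

Request:
step_arm(
  plan=[
    [[0,0,0.2,0,0,0,1],[0,0,0.4,0,0,0,1],[0,0,0.6,0,0,0,1],[0,0,0.8,0,0,0,1],[0,0,0.9,0,0,0,1],[0,0,0.9,0,0,0,1],[0,0,0.9,0,0,0,1],[0,0,0.9,0,0,0,1]],
  ],
)

```text
time: 8.53
tool_pos: [437.6, -86.0, 82.5]
eef_rot: [2.22, 2.222, 0.001]
force: [-0.1, 0.3, -1.7]
width: 51.4
finger_force: 30.0
```

Request:
step_arm(
  plan=[
    [[0,0,0.06,0,0,0,1],[0,0,0.12,0,0,0,1],[0,0,0.17,0,0,0,1],[0,0,0.21,0,0,0,1],[0,0,0.23,0,0,0,1],[0,0,0.245,0,0,0,1],[0,0,0.255,0,0,0,1],[0,0,0.262,0,0,0,1],[0,0,0.268,0,0,0,1],[0,0,0.268,0,0,0,1],[0,0,0.268,0,0,0,1],[0,0,0.268,0,0,0,1]],
  ],
)

```text
time: 9.53
tool_pos: [437.0, -86.4, 55.3]
eef_rot: [2.221, 2.221, 0.0]
force: [0.1, 0.0, -2.3]
width: 51.2
finger_force: 30.0
```

Request:
step_arm(
  plan=[
    [[0,0,0.003,0,0,0,1],[0,0,0.006,0,0,0,1],[0,0,0.008,0,0,0,1],[0,0,0.008,0,0,0,1],[0,0,0.008,0,0,0,1],[0,0,0.008,0,0,0,1]],
  ],
)

```text
time: 10.03
tool_pos: [437.0, -86.4, 55.0]
eef_rot: [2.221, 2.221, 0.0]
force: [-3.8, 0.2, 8.4]
width: 51.3
finger_force: 30.0
```

Request:
step_arm(
  plan=[
    [[0,0,0,0,0,0,0.38],[0,0,0,0,0,0,0.3],[0,0,0,0,0,0,0.15],[0,0,0,0,0,0,0],[0,0,0,0,0,0,0],[0,0,0,0,0,0,0],[0,0,0,0,0,0,0],[0,0,0,0,0,0,0]],
  ],
)

```text
time: 10.7
tool_pos: [437.0, -86.4, 54.4]
eef_rot: [-2.221, -2.222, 0.0]
force: [0.6, -0.3, -0.6]
width: 88.4
finger_force: 0.0
```

Request:
step_arm(
  plan=[
    [[0,0,-0.2,0,0,0,0],[0,0,-0.5,0,0,0,0],[0,0,-0.8,0,0,0,0],[0,0,-1,0,0,0,0],[0,0,-1,0,0,0,0],[0,0,-1,0,0,0,0]],
  ],
)

```text
time: 11.2
tool_pos: [437.1, -86.4, 154.7]
eef_rot: [2.22, 2.22, 0.001]
force: [-0.6, 0.6, -0.5]
width: 88.5
finger_force: 0.0
```

Request:
step_arm(
  plan=[
    [[0.3,0.29,0,0,0,0,0],[0.683,0.703,0,0,0,0,0],[0.683,0.703,0,0,0,0,0],[0.683,0.703,0,0,0,0,0]],
  ],
)

```text
time: 11.53
tool_pos: [508.2, -16.0, 152.5]
eef_rot: [-2.217, -2.223, 0.001]
force: [-0.7, 0.3, -0.2]
width: 88.1
finger_force: 0.0
```

Request:
step_arm(
  plan=[
    [[0.3,0.3,0,0,0,0,0],[0.683,0.703,0,0,0,0,0],[0.683,0.703,0,0,0,0,0],[0.683,0.703,0,0,0,0,0]],
  ],
)

```text
time: 11.87
tool_pos: [578.1, 51.7, 152.5]
eef_rot: [-2.218, -2.223, 0.002]
force: [-0.7, 0.8, -0.3]
width: 88.1
finger_force: 0.0
```

Request:
step_arm(
  plan=[
    [[0.3,0.3,0,0,0,0,0],[0.5,0.5,0,0,0,0,0],[0.683,0.703,0,0,0,0,0],[0.683,0.703,0,0,0,0,0],[0.683,0.703,0,0,0,0,0],[0.683,0.703,0,0,0,0,0],[0.683,0.703,0,0,0,0,0],[0.683,0.703,0,0,0,0,0]],
  ],
)

```text
time: 12.53
tool_pos: [647.3, 117.5, 154.5]
eef_rot: [-2.223, -2.22, 0.001]
force: [-0.5, 0.0, -0.3]
width: 87.7
finger_force: 0.0
```

Request:
step_arm(
  plan=[
    [[0,0,0.2,0,0,0,0],[0,0,0.5,0,0,0,0],[0,0,0.7,0,0,0,0],[0,0,0.824,0,0,0,0],[0,0,0.824,0,0,0,0],[0,0,0.824,0,0,0,0],[0,0,0.824,0,0,0,0],[0,0,0.824,0,0,0,0],[0,0,0.824,0,0,0,0]],
  ],
)

```text
time: 13.28
tool_pos: [648.3, 118.5, 73.3]
eef_rot: [2.22, 2.22, 0.002]
force: [-0.2, -0.4, -0.5]
width: 88.3
finger_force: 0.0
```

```bash
python3 - <<'E'
from h import *
p,d=cams.capture("side"); cv2.imwrite("pics/side1.png",p[:,:,::-1])
P=cloud("side",p,d); Z=P[...,2]; m=masks(p)["red"]&(d>0)&(Z>69)&(Z<82)&(P[...,0]<520); q=P[m]
print(len(q), cv2.minEnclosingCircle(q[:,:2].astype(np.float32)), np.median(q,0))
E
```

```text
568 ((436.208984375, -86.244140625), 26.17974281311035) [436.19728947 -87.93316147  74.7417392 ]
```

View pics/side1.png

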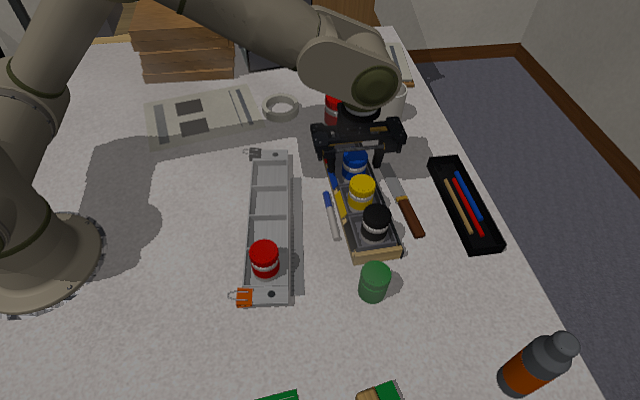

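The side view shows red upright in the clip-end compartment (265,258), measured at (436,−86) against a target of (437,−86.5). The jaws straddle blue (355,165).

Request:
step_arm(
  plan=[
    [[0,0,0,0,0,0,0.3],[0,0,0,0,0,0,0.4],[0,0,0,0,0,0,0.6],[0,0,0,0,0,0,0.8],[0,0,0,0,0,0,1],[0,0,0,0,0,0,1],[0,0,0,0,0,0,1],[0,0,0,0,0,0,1],[0,0,0,0,0,0,1]],
  ],
)

```text
time: 14.08
tool_pos: [648.0, 118.5, 72.1]
eef_rot: [2.221, 2.221, 0.0]
force: [0.9, 1.0, 0.9]
width: 51.0
finger_force: 30.0
```

Request:
step_arm(
  plan=[
    [[0,0,-0.2,0,0,0,1],[0,0,-0.5,0,0,0,1],[0,0,-0.8,0,0,0,1],[0,0,-1,0,0,0,1],[0,0,-1,0,0,0,1],[0,0,-1,0,0,0,1]],
  ],
)

```text
time: 14.58
tool_pos: [647.8, 118.5, 171.9]
eef_rot: [2.221, 2.221, 0.001]
force: [0.3, -0.4, -2.1]
width: 51.1
finger_force: 30.0
```

Request:
step_arm(
  plan=[
    [[-0.15,-0.24,0,0,0,0,1],[-0.3,-0.5,0,0,0,0,1],[-0.412,-0.674,0,0,0,0,1],[-0.412,-0.674,0,0,0,0,1]],
  ],
)

```text
time: 14.92
tool_pos: [577.2, 76.1, 169.8]
eef_rot: [-2.22, -2.217, 0.007]
force: [0.1, 0.1, -1.9]
width: 51.1
finger_force: 30.0
```

Request:
step_arm(
  plan=[
    [[-0.2,-0.33,0,0,0,0,1],[-0.412,-0.674,0,0,0,0,1],[-0.412,-0.674,0,0,0,0,1]],
  ],
)

```text
time: 15.17
tool_pos: [507.0, 34.9, 168.7]
eef_rot: [-2.217, -2.214, 0.011]
force: [0.5, 0.0, -0.9]
width: 51.1
finger_force: 30.0
```

Request:
step_arm(
  plan=[
    [[-0.2,-0.33,0,0,0,0,1],[-0.35,-0.57,0,0,0,0,1],[-0.412,-0.674,0,0,0,0,1],[-0.412,-0.674,0,0,0,0,1],[-0.412,-0.674,0,0,0,0,1],[-0.412,-0.674,0,0,0,0,1]],
  ],
)

```text
time: 15.67
tool_pos: [446.3, -4.8, 171.5]
eef_rot: [-2.221, -2.221, 0.0]
force: [0.2, -0.0, -1.5]
width: 51.0
finger_force: 30.0
```

Request:
step_arm(
  plan=[
    [[0,0,0.2,0,0,0,1],[0,0,0.4,0,0,0,1],[0,0,0.6,0,0,0,1],[0,0,0.8,0,0,0,1],[0,0,0.9,0,0,0,1],[0,0,0.9,0,0,0,1],[0,0,0.9,0,0,0,1],[0,0,0.9,0,0,0,1]],
  ],
)

```text
time: 16.33
tool_pos: [446.4, -4.9, 82.5]
eef_rot: [2.22, 2.221, 0.001]
force: [0.2, 0.5, -1.3]
width: 51.4
finger_force: 30.0
```

Request:
step_arm(
  plan=[
    [[0,0,0.06,0,0,0,1],[0,0,0.12,0,0,0,1],[0,0,0.17,0,0,0,1],[0,0,0.21,0,0,0,1],[0,0,0.23,0,0,0,1],[0,0,0.245,0,0,0,1],[0,0,0.255,0,0,0,1],[0,0,0.263,0,0,0,1],[0,0,0.268,0,0,0,1],[0,0,0.271,0,0,0,1],[0,0,0.273,0,0,0,1],[0,0,0.273,0,0,0,1]],
  ],
)

```text
time: 17.33
tool_pos: [445.7, -5.1, 55.0]
eef_rot: [2.221, 2.221, 0.0]
force: [-1.1, 0.1, 3.0]
width: 51.3
finger_force: 30.0
```

Request:
step_arm(
  plan=[
    [[0,0,0,0,0,0,1],[0,0,0,0,0,0,1],[0,0,0,0,0,0,1]],
  ],
)

```text
time: 17.58
tool_pos: [445.7, -5.1, 54.9]
eef_rot: [2.221, 2.221, 0.0]
force: [-2.1, -0.4, 5.8]
width: 51.7
finger_force: 30.0
```

Request:
step_arm(
  plan=[
    [[0,0,0,0,0,0,0.38],[0,0,0,0,0,0,0.3],[0,0,0,0,0,0,0.15],[0,0,0,0,0,0,0],[0,0,0,0,0,0,0],[0,0,0,0,0,0,0],[0,0,0,0,0,0,0],[0,0,0,0,0,0,0]],
  ],
)

```text
time: 18.25
tool_pos: [445.7, -5.1, 54.7]
eef_rot: [-2.221, -2.221, -0.0]
force: [0.2, -0.4, -1.3]
width: 88.3
finger_force: 0.0
```

Request:
step_arm(
  plan=[
    [[0,0,-0.2,0,0,0,0],[0,0,-0.5,0,0,0,0],[0,0,-0.8,0,0,0,0],[0,0,-1,0,0,0,0],[0,0,-1,0,0,0,0],[0,0,-1,0,0,0,0]],
  ],
)

```text
time: 18.75
tool_pos: [445.8, -5.1, 155.0]
eef_rot: [2.22, 2.22, 0.001]
force: [-0.7, 0.1, -0.3]
width: 88.3
finger_force: 0.0
```

Request:
step_arm(
  plan=[
    [[0.06,0.3,0,0,0,0,0],[0.14,0.65,0,0,0,0,0],[0.207,0.993,0,0,0,0,0],[0.207,0.993,0,0,0,0,0],[0.207,0.993,0,0,0,0,0]],
  ],
)

```text
time: 19.17
tool_pos: [544.8, 16.0, 152.3]
eef_rot: [-2.218, -2.22, 0.003]
force: [0.1, -1.0, 0.5]
width: 88.3
finger_force: 0.0
```

Request:
step_arm(
  plan=[
    [[0.06,0.3,0,0,0,0,0],[0.14,0.65,0,0,0,0,0],[0.207,0.993,0,0,0,0,0],[0.207,0.993,0,0,0,0,0],[0.207,0.993,0,0,0,0,0],[0.207,0.993,0,0,0,0,0],[0.207,0.993,0,0,0,0,0],[0.207,0.993,0,0,0,0,0]],
  ],
)

```text
time: 19.83
tool_pos: [643.3, 36.1, 155.1]
eef_rot: [-2.222, -2.221, 0.0]
force: [-0.2, 0.0, 0.7]
width: 88.1
finger_force: 0.0
```

Request:
step_arm(
  plan=[
    [[0,0,0.2,0,0,0,0],[0,0,0.5,0,0,0,0],[0,0,0.7,0,0,0,0],[0,0,0.827,0,0,0,0],[0,0,0.827,0,0,0,0],[0,0,0.827,0,0,0,0],[0,0,0.827,0,0,0,0],[0,0,0.827,0,0,0,0],[0,0,0.827,0,0,0,0],[0,0,0.827,0,0,0,0]],
  ],
)

```text
time: 20.67
tool_pos: [644.5, 36.3, 72.8]
eef_rot: [2.221, 2.221, 0.001]
force: [-0.4, -0.3, -0.4]
width: 88.3
finger_force: 0.0
```

Request:
step_arm(
  plan=[
    [[0,0,0,0,0,0,0.3],[0,0,0,0,0,0,0.4],[0,0,0,0,0,0,0.6],[0,0,0,0,0,0,0.8],[0,0,0,0,0,0,1],[0,0,0,0,0,0,1],[0,0,0,0,0,0,1],[0,0,0,0,0,0,1],[0,0,0,0,0,0,1]],
  ],
)

```text
time: 21.42
tool_pos: [644.4, 36.3, 72.0]
eef_rot: [2.221, 2.221, 0.0]
force: [1.7, -0.7, -0.3]
width: 51.4
finger_force: 30.0
```

Request:
step_arm(
  plan=[
    [[0,0,-0.2,0,0,0,1],[0,0,-0.5,0,0,0,1],[0,0,-0.8,0,0,0,1],[0,0,-1,0,0,0,1],[0,0,-1,0,0,0,1],[0,0,-1,0,0,0,1]],
  ],
)

```text
time: 21.92
tool_pos: [644.2, 36.4, 171.9]
eef_rot: [2.221, 2.221, 0.0]
force: [-0.2, -0.3, -3.3]
width: 51.2
finger_force: 30.0
```

Request:
step_arm(
  plan=[
    [[0.05,-0.24,0,0,0,0,1],[0.12,-0.57,0,0,0,0,1],[0.202,-0.95,0,0,0,0,1],[0.202,-0.95,0,0,0,0,1],[0.202,-0.95,0,0,0,0,1]],
  ],
)

```text
time: 22.33
tool_pos: [547.0, 57.1, 170.1]
eef_rot: [-2.218, -2.22, 0.005]
force: [0.8, -0.0, -1.6]
width: 51.5
finger_force: 30.0
```

Request:
step_arm(
  plan=[
    [[0.06,-0.3,0,0,0,0,1],[0.13,-0.6,0,0,0,0,1],[0.18,-0.85,0,0,0,0,1],[0.202,-0.95,0,0,0,0,1],[0.202,-0.95,0,0,0,0,1],[0.202,-0.95,0,0,0,0,1],[0.202,-0.95,0,0,0,0,1]],
  ],
)

```text
time: 22.92
tool_pos: [455.6, 76.3, 171.8]
eef_rot: [2.222, 2.221, 0.0]
force: [0.2, 0.1, -1.7]
width: 51.3
finger_force: 30.0
```

Request:
step_arm(
  plan=[
    [[0,0,0.2,0,0,0,1],[0,0,0.4,0,0,0,1],[0,0,0.6,0,0,0,1],[0,0,0.8,0,0,0,1],[0,0,0.9,0,0,0,1],[0,0,0.9,0,0,0,1],[0,0,0.9,0,0,0,1],[0,0,0.9,0,0,0,1]],
  ],
)

```text
time: 23.58
tool_pos: [455.2, 76.6, 82.6]
eef_rot: [2.221, 2.221, 0.001]
force: [-0.6, -0.2, -2.3]
width: 51.4
finger_force: 30.0
```

Request:
step_arm(
  plan=[
    [[0,0,0.06,0,0,0,1],[0,0,0.12,0,0,0,1],[0,0,0.17,0,0,0,1],[0,0,0.21,0,0,0,1],[0,0,0.23,0,0,0,1],[0,0,0.245,0,0,0,1],[0,0,0.255,0,0,0,1],[0,0,0.263,0,0,0,1],[0,0,0.268,0,0,0,1],[0,0,0.271,0,0,0,1],[0,0,0.273,0,0,0,1],[0,0,0.273,0,0,0,1]],
  ],
)

```text
time: 24.58
tool_pos: [454.3, 76.7, 55.0]
eef_rot: [2.221, 2.221, 0.0]
force: [-1.2, -0.2, 2.1]
width: 51.2
finger_force: 30.0
```

Request:
step_arm(
  plan=[
    [[0,0,0,0,0,0,1],[0,0,0,0,0,0,1],[0,0,0,0,0,0,1]],
  ],
)

```text
time: 24.83
tool_pos: [454.3, 76.7, 55.0]
eef_rot: [2.221, 2.221, 0.0]
force: [-1.4, 0.1, 4.7]
width: 51.5
finger_force: 30.0
```

Request:
step_arm(
  plan=[
    [[0,0,0,0,0,0,0.38],[0,0,0,0,0,0,0.3],[0,0,0,0,0,0,0.15],[0,0,0,0,0,0,0],[0,0,0,0,0,0,0],[0,0,0,0,0,0,0],[0,0,0,0,0,0,0],[0,0,0,0,0,0,0]],
  ],
)

```text
time: 25.5
tool_pos: [454.2, 76.7, 54.7]
eef_rot: [-2.221, -2.221, -0.0]
force: [-0.5, 0.3, -0.5]
width: 88.3
finger_force: 0.0
```

Request:
step_arm(
  plan=[
    [[0,0,-0.2,0,0,0,0],[0,0,-0.5,0,0,0,0],[0,0,-0.8,0,0,0,0],[0,0,-1,0,0,0,0],[0,0,-1,0,0,0,0],[0,0,-1,0,0,0,0]],
  ],
)

```text
time: 26.0
tool_pos: [454.4, 76.7, 155.1]
eef_rot: [2.22, 2.221, 0.002]
force: [0.1, 1.1, -0.3]
width: 88.2
finger_force: 0.0
```

Request:
step_arm(
  plan=[
    [[-0.15,0.25,0,0,0,0,0],[-0.4,0.669,0,0,0,0,0],[-0.4,0.669,0,0,0,0,0],[-0.4,0.669,0,0,0,0,0]],
  ],
)

```text
time: 26.33
tool_pos: [521.8, 35.7, 152.7]
eef_rot: [-2.222, -2.218, 0.002]
force: [-0.5, -0.1, -1.2]
width: 88.4
finger_force: 0.0
```

Request:
step_arm(
  plan=[
    [[-0.2,0.33,0,0,0,0,0],[-0.4,0.669,0,0,0,0,0],[-0.4,0.669,0,0,0,0,0],[-0.4,0.669,0,0,0,0,0]],
  ],
)

```text
time: 26.67
tool_pos: [587.5, -3.2, 152.9]
eef_rot: [-2.22, -2.219, 0.002]
force: [-1.1, -0.1, -0.3]
width: 88.2
finger_force: 0.0
```

Request:
step_arm(
  plan=[
    [[-0.2,0.33,0,0,0,0,0],[-0.4,0.669,0,0,0,0,0],[-0.4,0.669,0,0,0,0,0],[-0.4,0.669,0,0,0,0,0],[-0.4,0.669,0,0,0,0,0],[-0.4,0.669,0,0,0,0,0],[-0.4,0.669,0,0,0,0,0]],
  ],
)

```text
time: 27.25
tool_pos: [654.1, -42.2, 155.1]
eef_rot: [-2.22, -2.222, 0.0]
force: [-0.2, -0.1, -0.2]
width: 88.1
finger_force: 0.0
```

Request:
step_arm(
  plan=[
    [[0,0,0.2,0,0,0,0],[0,0,0.5,0,0,0,0],[0,0,0.7,0,0,0,0],[0,0,0.827,0,0,0,0],[0,0,0.827,0,0,0,0],[0,0,0.827,0,0,0,0],[0,0,0.827,0,0,0,0],[0,0,0.827,0,0,0,0],[0,0,0.827,0,0,0,0],[0,0,0.827,0,0,0,0]],
  ],
)

```text
time: 28.08
tool_pos: [655.2, -43.3, 72.8]
eef_rot: [2.221, 2.221, 0.001]
force: [0.2, -0.3, -0.1]
width: 87.9
finger_force: 0.0
```

```bash
python3 - <<'E'
from h import *
p,d=cams.capture("side"); cv2.imwrite("pics/side2.png",p[:,:,::-1])
P=cloud("side",p,d); Z=P[...,2]; M=masks(p)
for k in ("red","blue","yellow"):
    q=P[M[k]&(d>0)&(Z>71)&(Z<82)&(P[...,0]<520)]
    if len(q): print(k,len(q), cv2.minEnclosingCircle(q[:,:2].astype(np.float32)), np.median(q,0))
E
```

```text
red 561 ((436.3062438964844, -86.0901870727539), 26.07648468017578) [436.29294907 -87.59878641  74.76953468]
blue 442 ((444.22406005859375, -6.714306354522705), 25.70271873474121) [444.53227159  -8.41350187  74.87212362]
yellow 350 ((454.11053466796875, 73.9080810546875), 25.635910034179688) [453.59472163  73.05565685  75.02175141]
```

View pics/side2.png

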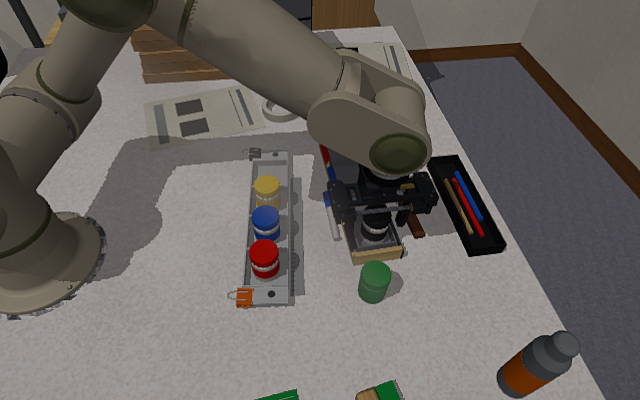

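Red (265,258), blue (266,223) and yellow (267,190) stand upright and central within 3 mm. The jaws straddle black (376,225).

Request:
step_arm(
  plan=[
    [[0,0,0,0,0,0,0.3],[0,0,0,0,0,0,0.4],[0,0,0,0,0,0,0.6],[0,0,0,0,0,0,0.8],[0,0,0,0,0,0,1],[0,0,0,0,0,0,1],[0,0,0,0,0,0,1],[0,0,0,0,0,0,1],[0,0,0,0,0,0,1]],
  ],
)

```text
time: 28.88
tool_pos: [655.0, -43.3, 72.0]
eef_rot: [2.221, 2.221, 0.0]
force: [0.9, 0.3, -0.5]
width: 51.3
finger_force: 30.0
```

Request:
step_arm(
  plan=[
    [[0,0,-0.2,0,0,0,1],[0,0,-0.5,0,0,0,1],[0,0,-0.8,0,0,0,1],[0,0,-1,0,0,0,1],[0,0,-1,0,0,0,1],[0,0,-1,0,0,0,1]],
  ],
)

```text
time: 29.38
tool_pos: [654.9, -43.2, 171.9]
eef_rot: [2.221, 2.221, 0.0]
force: [-0.9, -0.7, -2.5]
width: 51.6
finger_force: 30.0
```

Request:
step_arm(
  plan=[
    [[0.2,-0.19,0,0,0,0,1],[0.4,-0.38,0,0,0,0,1],[0.671,-0.64,0,0,0,0,1],[0.671,-0.64,0,0,0,0,1]],
  ],
)

```text
time: 29.72
tool_pos: [586.1, 28.0, 169.0]
eef_rot: [-2.212, -2.22, 0.007]
force: [0.4, 0.0, -1.6]
width: 51.3
finger_force: 30.0
```

Request:
step_arm(
  plan=[
    [[0.25,-0.24,0,0,0,0,1],[0.5,-0.48,0,0,0,0,1],[0.671,-0.64,0,0,0,0,1],[0.671,-0.64,0,0,0,0,1]],
  ],
)

```text
time: 30.05
tool_pos: [523.3, 93.8, 170.0]
eef_rot: [-2.215, -2.222, 0.005]
force: [-0.2, -0.3, -2.3]
width: 51.3
finger_force: 30.0
```

Request:
step_arm(
  plan=[
    [[0.25,-0.24,0,0,0,0,1],[0.5,-0.48,0,0,0,0,1],[0.62,-0.59,0,0,0,0,1],[0.671,-0.64,0,0,0,0,1],[0.671,-0.64,0,0,0,0,1],[0.671,-0.64,0,0,0,0,1],[0.671,-0.64,0,0,0,0,1]],
  ],
)

```text
time: 30.63
tool_pos: [463.7, 157.2, 171.6]
eef_rot: [-2.223, -2.22, 0.001]
force: [0.4, 0.4, -2.8]
width: 51.2
finger_force: 30.0
```

Request:
step_arm(
  plan=[
    [[0,0,0.2,0,0,0,1],[0,0,0.4,0,0,0,1],[0,0,0.6,0,0,0,1],[0,0,0.8,0,0,0,1],[0,0,0.9,0,0,0,1],[0,0,0.9,0,0,0,1],[0,0,0.9,0,0,0,1],[0,0,0.9,0,0,0,1]],
  ],
)

```text
time: 31.3
tool_pos: [463.8, 157.9, 83.0]
eef_rot: [2.221, 2.22, 0.002]
force: [-0.4, -0.2, -1.5]
width: 50.9
finger_force: 30.0
```

Request:
step_arm(
  plan=[
    [[0,0,0.06,0,0,0,1],[0,0,0.12,0,0,0,1],[0,0,0.17,0,0,0,1],[0,0,0.21,0,0,0,1],[0,0,0.23,0,0,0,1],[0,0,0.245,0,0,0,1],[0,0,0.255,0,0,0,1],[0,0,0.263,0,0,0,1],[0,0,0.268,0,0,0,1],[0,0,0.271,0,0,0,1],[0,0,0.273,0,0,0,1],[0,0,0.273,0,0,0,1]],
  ],
)

```text
time: 32.3
tool_pos: [463.0, 158.0, 55.0]
eef_rot: [2.221, 2.221, 0.0]
force: [-0.9, -0.6, 1.8]
width: 51.5
finger_force: 30.0
```

Request:
step_arm(
  plan=[
    [[0,0,0,0,0,0,1],[0,0,0,0,0,0,1],[0,0,0,0,0,0,1]],
  ],
)

```text
time: 32.55
tool_pos: [463.0, 158.1, 55.0]
eef_rot: [2.221, 2.221, 0.0]
force: [-1.3, -0.8, 3.2]
width: 51.1
finger_force: 30.0
```

Contact is light, so I'll release, rise, move toward the bins and check.

Request:
step_arm(
  plan=[
    [[0,0,0,0,0,0,0.38],[0,0,0,0,0,0,0.3],[0,0,0,0,0,0,0.15],[0,0,0,0,0,0,0],[0,0,0,0,0,0,0],[0,0,0,0,0,0,0],[0,0,0,0,0,0,0],[0,0,0,0,0,0,0]],
  ],
)

```text
time: 33.22
tool_pos: [462.9, 158.0, 54.7]
eef_rot: [-2.221, -2.222, -0.0]
force: [0.2, 0.5, 0.4]
width: 87.7
finger_force: 0.0
```

Request:
step_arm(
  plan=[
    [[0,0,-0.2,0,0,0,0],[0,0,-0.5,0,0,0,0],[0,0,-0.8,0,0,0,0],[0,0,-1,0,0,0,0],[0,0,-1,0,0,0,0]],
  ],
)

```text
time: 33.63
tool_pos: [464.6, 158.3, 158.5]
eef_rot: [2.218, 2.218, 0.009]
force: [-0.1, 0.2, 0.7]
width: 88.1
finger_force: 0.0
```

Request:
step_arm(
  plan=[
    [[0.15,0.3,-0.3,0,0,0,0],[0.3,0.6,-0.6,0,0,0,0],[0.5,1,-1,0,0,0,0],[0.5,1,-1,0,0,0,0],[0.5,1,-1,0,0,0,0],[0.5,1,-1,0,0,0,0],[0.5,1,-1,0,0,0,0],[0.5,1,-1,0,0,0,0]],
  ],
)

```text
time: 34.3
tool_pos: [561.9, 207.6, 253.1]
eef_rot: [-2.22, -2.22, 0.004]
force: [0.5, -0.0, -0.5]
width: 87.8
finger_force: 0.0
```

```bash
python3 - <<'E'
from h import *
for n in ("side","scene"):
    p,d=cams.capture(n); cv2.imwrite(f"pics/{n}3.png",p[:,:,::-1])
    P=cloud(n,p,d); Z=P[...,2]; X=P[...,0];Y=P[...,1]
    t=((d>0)&(Z>68)&(Z<82)&(X>380)&(X<520)&(Y>-140)&(Y<220)).astype(np.uint8)
    c,l,st,_=cv2.connectedComponentsWithStats(t)
    for i in range(1,c):
        if st[i,4]>60: q=P[l==i]; print(n,len(q),cv2.minEnclosingCircle(q[:,:2].astype(np.float32)),np.median(q[:,2]))
E
```

```text
side 344 ((461.9606018066406, 157.30918884277344), 26.872861862182617) 75.03905029762522
side 420 ((454.41351318359375, 75.68231964111328), 26.709518432617188) 74.77994679627616
side 498 ((444.98944091796875, -4.58369255065918), 26.947742462158203) 74.5843525972019
side 606 ((436.0399169921875, -85.20183563232422), 27.110158920288086) 74.76406899202402
scene 249 ((438.23284912109375, -83.8382797241211), 28.30785369873047) 75.5543869174914
scene 254 ((447.5603942871094, -4.266191482543945), 27.370365142822266) 75.57819679031188
scene 257 ((454.8717956542969, 79.00273132324219), 29.003978729248047) 75.54651117286431
scene 268 ((464.3432312011719, 158.95204162597656), 26.96384620666504) 75.58068254337628
```

View pics/side3.png

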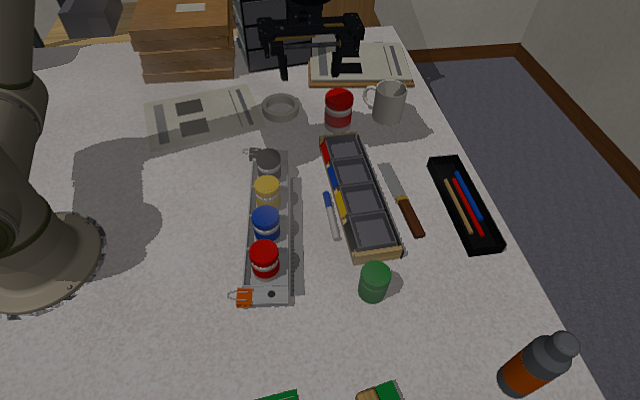

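All four jars stand upright in order: red (265,258) at the orange clip, then blue (266,223), yellow (267,190) and black (268,162). The bins are empty and the gripper is clear.

```bash
python3 -c "
from rig import r
print(r.sign_off())"
```

```text
the job is handed in; nothing more can be done
None
```

I moved all four ink jars to the press tray and handed the job in: red at the orange-clip end, then blue, yellow and black, each upright and within about 3 mm of its compartment's middle, finished in about 34 s of the 96 s allowed.

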